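# Unscrew the ring cap of a spring-loaded specimen holder and take out the mounted specimen

### The job

The green mounted specimen is clamped, polished face up, in the spring-loaded holder. Unscrew the holder's ring cap (anticlockwise seen from above, with several grips) without forcing or wedging its thread, keep hold of it as the spring pushes it free, and stand it mouth down in the white tray; then take the specimen out and lay it, polished face up, in the tray beside the cap. Drop nothing, and leave the other things on the bench alone.

Things in the scene. Friction and masses are not known exactly. Their poses are not given: they have to be found in the camera images.
- holder: Spring-loaded holder for a mounted specimen, fixed to the bench: dark round foot 90 mm across, 14 mm high, steel column 47 mm across with a 52 mm shoulder whose top is 50 mm above the bench, then a brass neck (see holder_rim). Origin: on its axis, at bench height; z up, along the thread's axis. It carries the specimen under the screwed-on ring cap.
- holder_rim (a point): Centre of the neck's upper rim, 67.5 mm above the bench. Neck: 37 mm outside, 45 mm over its thread, 32 mm bore. A spring plunger in the bore pushes the specimen up against the cap: about 7 N with the cap seated, 4 to 5 N as it comes free, 3 N at the upper stop (13.5 mm of travel), where 14 mm of the specimen stand above this rim.
- cap_mid (a point): Centre, half-way up, of the ring cap: aluminium, 56 mm outside diameter, dark knurled band, 23.5 mm high (top about 74 mm above the bench when seated), 23 mm round window in its top through which the specimen shows. z up along its axis; round outside, so its yaw does not matter. If pulled, pushed or dragged sideways the thread wedges: the cap must not bear on the holder with more than 25 N.
- cap_edge (a point): Centre of the cap's lower edge (its open mouth), 11.75 mm under cap_mid; seated it is at the shoulder. Inside thread, right-hand, one start, with about 1.5 mm of play. It rises a few millimetres a turn and comes free after more than one turn; how much more depends on how far it was done up and can only be felt. The spring still pushes then, so if nobody holds it the cap jumps off.
- specimen_mid (a point): Centre, half-way up, of the specimen: green resin cylinder 30 mm in diameter, 19 mm high, with a star-shaped polished metal face on top. Under the cap it is pressed up against the cap's top and follows it up; it lies loose in the neck (1 mm of room all round). z up, out of the polished face.
- tray: Shallow white tray, fixed in place, outside 148 mm along its x, 203 mm along its y, 20 mm high, walls 2 to 3 mm, inner floor 2 mm above the bench. Origin: middle of its underside.
- hex_block: Six-sided steel hardness block 52 x 59 x 12 mm, a bystander; origin under its middle.
- red_mount: Red mounted specimen 30 mm in diameter and 13 mm high, a bystander; origin under its middle.
- can: White and grey plastic canister of an objective, 36 mm in diameter and 64 mm high, a bystander; origin under its middle.
- level: Round bull's-eye level, white with a green top, 38 mm in diameter and 10 mm high, a bystander; origin under its middle.

How it is judged:
By the outcome, as a careful person would: the job done as asked, in the order asked, and still so for the second after the job is handed in, with the robot touching nothing.
It also fails if it takes over 72 s, if anything falls off the work surface, if the arm or the gripper's body presses on something with over 40 N, if the wrist force passes 120 N, or if a joint passes its speed limit or range.

### The arm

A 6-joint arm with a two-finger parallel gripper is mounted at the origin on a cart in front of the work surface, level with it; the furniture and walls round the work are solid. World frame = base frame: x ahead of the robot, y to its left, z up, the work surface at z = 0. Lengths are in mm, angles in rad, forces in N, time in s.
With the tool pointing down it reaches from about 300 to 775 mm from the base axis. Payload 14.6 kg.
Tool frame: the origin (TCP) lies between the finger pads; the fingertips stand 19 mm ahead of it and the grasp point (between the pads) is the TCP (manip.tcp_to_tips is the distance from the TCP to the fingertips, in mm); x points along the fingers, z is the direction in which the jaws open and shut, and the axes are right-handed (so a half turn about x gives the same grasp; the last joint's range is limited). The gripper opens to 94 mm and grips with 3 to 60 N. Pads are 16 mm wide; open, the fingers measure 119 mm over their backs; the gripper's body (75 mm by 177 mm) begins 78 mm behind the grasp point.
Start: joints at [-1.184, 0.3, 1.521, -0, 1.321, -0.067], TCP at [241.103, -494.326, 224.446] pointing down, gripper open.
Joint ranges: [-3.03, 3.03], [-0.79, 2.21], [0.23, 2.52], [-1.04, 4.18], [0, 3.07], [-2.55, 2.55]. Speed limits (rad/s): [2.22, 2.22, 2.57, 3.14, 3.14, 3.14].

### API

Orientations are given as [roll, pitch, yaw] about the fixed x, y, z axes, in that order (R = Rz(yaw) Ry(pitch) Rx(roll)).
In Python, from cell import manip gives the robot as it stands.
- The arm moves only by the tool jog_arm, never from a script. Its argument "moves" is a list that holds one entry, the list of rows, each a list of 6 numbers: the shift along the world's x, y, z in mm, then the turn, a rotation vector about the world's x, y, z in degrees. In form: [[[dx, dy, dz, wx, wy, wz], ...]]. A call has 1 to 5 rows; each row shifts and turns the pose as measured when the row begins; what a row does not reach is not made up. A row lasts 1/10 s, in which the tool goes at most 50 mm and 8.59 degrees, less where a joint would pass 70% of its speed; a pose out of reach is approached as far as the arm can. A call is refused whole if a number of a shift passes 50 or a number of a turn 8.59, either way. A call with a gripper value outside its range is refused whole. "gripper" is the opening, from -1 (shut) to 1 (fully open), set as the call begins (left out, the last holds). The fingers move at their own pace and stop on an object; "squeeze" is the grip in N (left out, the last holds). Time passes only in rows, so rows that do not move let the fingers close. It gives the time, the measured TCP pose, the force and the opening at its end, in the units of the state.
- manip.read_state(): the state, without advancing time (a new reading comes with each control period).
- manip.camera(name): name is "side" or "top"; returns (picture, depth): 420x560x3 uint8, blue, green, red; 420x560 float32, mm along the optical axis (not along the pixel's ray), 0 where there is no reading.
- manip.camera_params(name): a dict with "fx", "fy", "cx", "cy" (pixels), "dist" ([k1, k2, p1, p2, k3] as OpenCV has them; the pictures are not rectified), "rvec" (rotation vector, rad) and "tvec" (3), from world to camera coordinates, as OpenCV has them. Camera axes: x right, y down, z forward; pixel columns grow to the right and rows downward; lengths in mm; the calibration is good to about 2 mm. A picture is of the moment at which its call begins. camera_params takes no time and is no camera call.
- manip.sign_off(): hands the job in, once; it reports no verdict.
The state is a dict: "clock": time; "joints": joint angles; "qd": joint speeds; "effort": joint torques, N m; "eef_pos": TCP position; "eef_rot": TCP orientation; "wrist_force": force on the tool from outside, world axes, zero at the start; "moment": the same for the moment, N m; "finger_gap": finger opening in mm.
Only numpy, scipy, OpenCV 4.12 (cv2) and the standard library are available. Lean on these libraries where they do the work, as an engineer would, in place of code of your own. Each camera call takes 0.05 s, during which the arm holds its last target. There are 200 camera calls.

## Working session

There is one attempt and no reset: what is moved stays moved. The work goes in short steps, Python scripts to look and compute and a tool call to move; the robot and the scene stay as the last step left them, time stands still between calls to the robot, and variables do not carry over. Pictures are saved under pics/ and viewed, about 8 in all and at most 12, crops included, and the job is handed in when it is done.

Besides the shell and the picture viewer there is one more tool, called after "Emit:" by a JSON object that holds its "fn" and its "kwargs", one argument or row to a line. jog_arm: Moves the arm, as the interface text tells. Its arguments: {"type":"object","properties":{"moves":{"type":"array","items":{"type":"array","items":{"type":"array","items":{"type":"number"}}}},"gripper":{"type":"number"},"squeeze":{"type":"number"}},"required":["moves"]}

```bash
ls; mkdir -p pics
python3 - <<'E'
from cell import manip
import cv2,numpy as np
ims=[]
for n in("top","side"):
    im,d=manip.camera(n); np.save(f"pics/{n}0.npy",d); cv2.imwrite(f"pics/{n}0.png",im); print(n,{k:np.round(v,3).tolist() for k,v in manip.camera_params(n).items()})
print(manip.read_state(), manip.tcp_to_tips)
E
```

```text
pics
top {'fx': 516.536, 'fy': 516.536, 'cx': 276.446, 'cy': 208.402, 'dist': [-0.018, 0.0, 0.0, 0.0, 0.0], 'rvec': [2.148, -2.18, 0.128], 'tvec': [-17.791, 611.502, 976.187]}
side {'fx': 389.237, 'fy': 389.237, 'cx': 278.152, 'cy': 206.682, 'dist': [-0.1, 0.0, 0.0, 0.0, 0.0], 'rvec': [2.582, 0.211, -0.071], 'tvec': [-567.23, -66.056, 970.534]}
{'clock': 0.1, 'joints': array([-1.18361501e+00,  3.00381950e-01,  1.52148709e+00, -1.21296787e-06,
        1.32071166e+00, -6.65916543e-02]), 'qd': array([ 0.00103666, -0.00294398, -0.00250437, -0.00037251, -0.00253134,
       -0.00014718]), 'effort': array([ 1.22976227e-03, -5.32642579e+01, -3.53285122e+01,  7.09401886e-02,
        2.34904687e-02, -4.61451873e-05]), 'eef_pos': array([ 241.02091186, -494.14740859,  223.9749844 ]), 'eef_rot': array([3.07619015, 1.56980828, 1.95916709]), 'wrist_force': array([-0.16862369, -0.19495657,  0.0538817 ]), 'moment': array([-0.02481608,  0.05025748,  0.02880331]), 'finger_gap': 93.79463503864939} 19.0
```

View pics/top0.png

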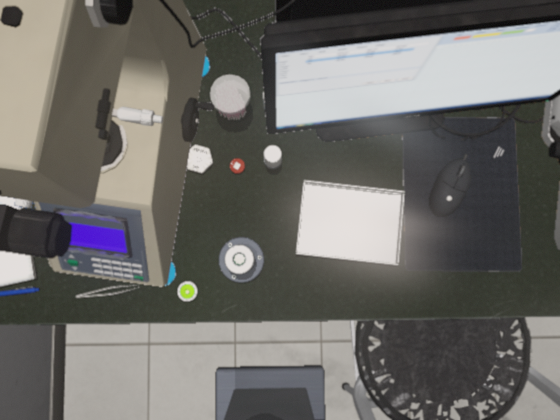

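View pics/side0.png

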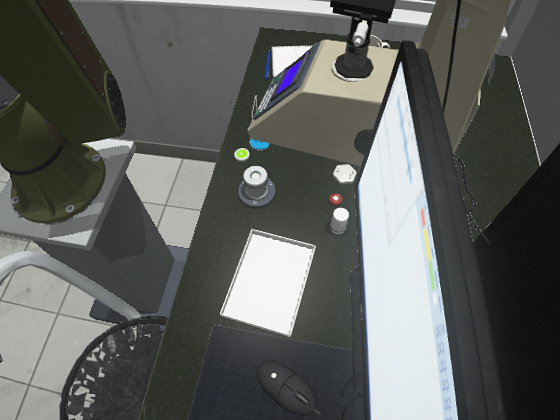

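```bash
cat > h.py <<'E'
from cell import manip
import cv2,numpy as np
def P(n):
    p=manip.camera_params(n); K=np.array([[p['fx'],0,p['cx']],[0,p['fy'],p['cy']],[0,0,1.]])
    return K,np.array(p['dist'],float),cv2.Rodrigues(np.array(p['rvec'],float))[0],np.array(p['tvec'],float).ravel()
def ray(n,uv):
    K,D,R,t=P(n); u=cv2.undistortPoints(np.array(uv,float).reshape(-1,1,2),K,D).reshape(-1,2)
    return -R.T@t,np.c_[u,np.ones(len(u))]@R
def plane(n,uv,z):
    c,d=ray(n,uv); return c+d*((z-c[2])/d[:,2])[:,None]
def proj(n,X):
    K,D,R,t=P(n); return cv2.projectPoints(np.array(X,float).reshape(-1,3),cv2.Rodrigues(R)[0],t,K,D)[0].reshape(-1,2)
def cloud(n,depth,box=None):
    K,D,R,t=P(n); h,w=depth.shape; vv,uu=np.mgrid[0:h,0:w]; m=depth>0
    if box: u0,v0,u1,v1=box; m&=(uu>=u0)&(uu<u1)&(vv>=v0)&(vv<v1)
    u=cv2.undistortPoints(np.c_[uu[m],vv[m]].astype(float).reshape(-1,1,2),K,D).reshape(-1,2)
    z=depth[m][:,None]; return (np.c_[u*z,z]-t)@R, np.c_[uu[m],vv[m]]
def circ(X):
    A=np.c_[2*X[:,:2],np.ones(len(X))]; s=np.linalg.lstsq(A,(X[:,:2]**2).sum(1),rcond=None)[0]
    return s[:2],np.sqrt(s[2]+s[:2]@s[:2])
E
python3 - <<'E'
from h import *
boxes={'top':(215,235,268,285),'side':(235,160,280,210)}
for n in('top','side'):
    im=cv2.imread(f'pics/{n}0.png'); d=np.load(f'pics/{n}0.npy')
    X,_=cloud(n,d,boxes[n]); m=(X[:,2]>66)&(X[:,2]<84)
    print(n,'cap cloud',m.sum(),np.round([np.median(X[m],0),X[m].min(0),X[m].max(0)],1).tolist())
    m=(X[:,2]>8)&(X[:,2]<20); print(' foot',np.round([(X[m].min(0)+X[m].max(0))/2],1).tolist(), circ(X[m])[0])
    tb={'top':(290,170,412,272),'side':(212,222,325,342)}[n]
    g=im.min(2).copy(); M=np.zeros_like(g); M[tb[1]:tb[3],tb[0]:tb[2]]=(g[tb[1]:tb[3],tb[0]:tb[2]]>120)*255
    c=max(cv2.findContours(M,0,1)[0],key=cv2.contourArea); r=cv2.minAreaRect(c); b=cv2.boxPoints(r)
    ap=cv2.approxPolyDP(cv2.convexHull(c),8,True).reshape(-1,2); print(' tray corners',np.round(plane(n,ap,15),0).tolist())
    # cap ring bright contour
    u0,v0,u1,v1=boxes[n]; cr=cv2.resize(im[v0:v1,u0:u1],None,fx=8,fy=8,interpolation=cv2.INTER_CUBIC); cv2.imwrite(f'pics/{n}crop.png',cr)
a=cv2.imread('pics/topcrop.png');b=cv2.imread('pics/sidecrop.png');h=max(a.shape[0],b.shape[0])
f=lambda i:cv2.copyMakeBorder(i,0,h-i.shape[0],0,0,0)
cv2.imwrite('pics/crop0.png',np.hstack([f(a),f(b)])); print(h,a.shape,b.shape)
for nm,uv,z in(('hex',(200,159),12),('red',(237,166),13),('can',(272,157),64),('level',(187,291),10)): print(nm,plane('top',[uv],z).round(0))
E
```

```text
top cap cloud 696 [[513.0, 44.7, 74.4], [485.1, 16.9, 66.2], [541.0, 73.3, 80.8]]
 foot [[513.3, 45.0, 14.0]] [513.41695179  46.01641449]
 tray corners [[670.0, -83.0, 15.0], [645.0, -283.0, 15.0], [499.0, -265.0, 15.0], [522.0, -66.0, 15.0]]
side cap cloud 419 [[516.2, 41.1, 74.9], [488.5, 14.5, 66.6], [543.0, 69.8, 79.5]]
 foot [[515.7, 40.7, 14.1]] [516.18047134  42.45594454]
 tray corners [[524.0, -63.0, 15.0], [671.0, -80.0, 15.0], [644.0, -284.0, 15.0], [501.0, -266.0, 15.0]]
400 (400, 424, 3) (400, 360, 3)
hex [[717. 127.  12.]]
red [[701.  52.  13.]]
can [[708. -19.  64.]]
level [[453. 152.  10.]]
```

View pics/crop0.png

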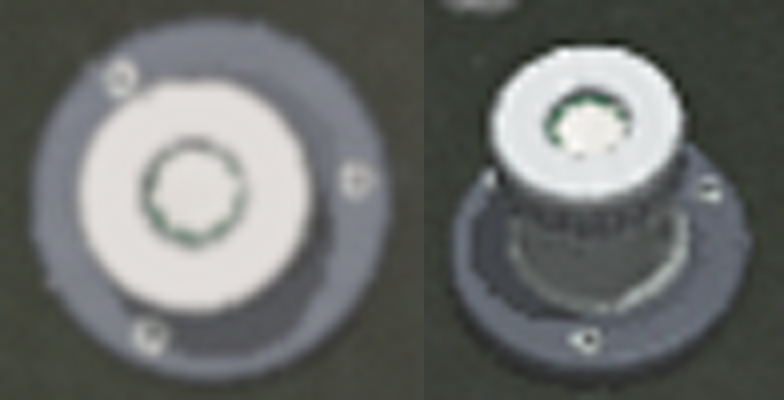

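The top view shows the cap at about (240,259) px and the tray around (351,222). The other items are clear of the path. In the crops the cap ring and the star face sit near the centre of the foot. The two cameras put the cap at (513,45) and (516,42), so I'll use about (514.5, 43.5). The tray centre is about (584,-174), with a yaw of about -7°.

Emit:
{"fn": "jog_arm", "kwargs": {
  "moves": [
    [[20, 38, -4, 0, 0, -5], [20, 38, -4, 0, 0, -5], [20, 38, -4, 0, 0, -5], [20, 38, -4, 0, 0, -5], [20, 38, -4, 0, 0, -5]]
  ],
  "gripper": 1
}}

```text
clock: 0.6
eef_pos: [340.6, -300.2, 201.4]
eef_rot: [-2.766, 1.567, 1.942]
wrist_force: [0.8, -0.4, 0.4]
finger_gap: 93.9
```

Emit:
{"fn": "jog_arm", "kwargs": {
  "moves": [
    [[20, 38, -4, 0, 0, -5], [20, 38, -4, 0, 0, -5], [20, 38, -4, 0, 0, -5], [20, 38, -4, 0, 0, -5], [20, 38, -4, 0, 0, -5]]
  ]
}}

```text
clock: 1.1
eef_pos: [442.5, -101.4, 180.3]
eef_rot: [-2.661, 1.567, 1.591]
wrist_force: [0.5, -1.2, -0.3]
finger_gap: 94.0
```

Emit:
{"fn": "jog_arm", "kwargs": {
  "moves": [
    [[18, 36, -10, 0, 0, -5], [18, 36, -15, 0, 0, -5], [18, 36, -15, 0, 0, -5], [18, 36, -15, 0, 0, -5], [0, 0, 0, 0, 0, 0]]
  ],
  "gripper": 0.6
}}

```text
clock: 1.6
eef_pos: [517.0, 53.2, 122.0]
eef_rot: [-2.479, 1.568, 1.41]
wrist_force: [-0.1, -0.2, 0.1]
finger_gap: 75.1
```

```bash
cat > st.py <<'E'
from cell import manip; import numpy as np
from scipy.spatial.transform import Rotation as Ro
s=manip.read_state(); R=Ro.from_euler('xyz',s['eef_rot']).as_matrix(); x,z=R[:,0],R[:,2]
print('t',round(s['clock'],2),'p',s['eef_pos'].round(2),'yaw',round(np.degrees(np.arctan2(z[1],z[0])),1),'down-tilt rotvec deg',np.degrees(np.cross(x,[0,0,-1])).round(2),
'F',s['wrist_force'].round(1),'M',s['moment'].round(2),'gap',round(s['finger_gap'],1),'q',s['joints'].round(2))
E
python3 st.py; sed -i '1i # state summary' st.py
```

```text
t 1.6 p [516.97  53.22 122.04] yaw -137.2 down-tilt rotvec deg [-0.17  0.03  0.  ] F [-0.1 -0.2  0.1] M [0.08 0.01 0.02] gap 75.1 q [0.03 0.34 1.72 0.   1.08 2.42]
```

Emit:
{"fn": "jog_arm", "kwargs": {
  "moves": [
    [[-2.5, -9.7, -10, -0.17, 0, 0], [0, 0, -20, 0, 0, 0], [0, 0, -15, 0, 0, 0], [0, 0, -3, 0, 0, 0], [0, 0, 0, 0, 0, 0]]
  ]
}}

```text
clock: 2.1
eef_pos: [512.3, 38.4, 71.2]
eef_rot: [0.257, 1.569, -2.134]
wrist_force: [0.4, -0.0, 0.2]
finger_gap: 75.3
```

```bash
python3 st.py
```

```text
t 2.1 p [512.35  38.38  71.21] yaw -137.0 down-tilt rotvec deg [ 0.08 -0.05  0.  ] F [ 0.4 -0.   0.2] M [ 0.12 -0.01 -0.03] gap 75.3 q [ 0.    0.41  1.77 -0.    0.97  2.4 ]
```

Emit:
{"fn": "jog_arm", "kwargs": {
  "moves": [
    [[1, 2.5, 0, 0, 0, 0], [1, 2.5, 0, 0, 0, 0], [0, 0, 0, 0, 0, 0]]
  ]
}}

```text
clock: 2.4
eef_pos: [515.0, 42.4, 73.0]
eef_rot: [1.651, 1.569, -0.741]
wrist_force: [-0.4, -0.4, -0.4]
finger_gap: 75.4
```

Emit:
{"fn": "jog_arm", "kwargs": {
  "moves": [
    [[0, 0, 0, 0, 0, 0], [0, 0, 0, 0, 0, 0], [0, 0, 0, 0, 0, 0]]
  ],
  "gripper": 0.26,
  "squeeze": 4
}}

```text
clock: 2.7
eef_pos: [515.4, 42.6, 73.8]
eef_rot: [1.957, 1.567, -0.435]
wrist_force: [-0.3, -0.2, -0.1]
finger_gap: 59.2
```

```bash
python3 st.py
```

```text
t 2.7 p [515.38  42.61  73.83] yaw -137.0 down-tilt rotvec deg [0.08 0.18 0.  ] F [-0.3 -0.2 -0.1] M [ 0.09 -0.02  0.02] gap 59.2 q [ 0.01  0.41  1.76 -0.    0.97  2.41]
```

Emit:
{"fn": "jog_arm", "kwargs": {
  "moves": [
    [[0, 0, -1.5, 0, 0, 0], [0, 0, -0.5, 0, 0, 0], [0, 0, 0, 0, 0, 0], [0, 0, 0, 0, 0, 0], [0, 0, 0, 0, 0, 0]]
  ],
  "gripper": 0.1,
  "squeeze": 4
}}

```text
clock: 3.2
eef_pos: [515.6, 42.7, 72.5]
eef_rot: [2.048, 1.567, -0.343]
wrist_force: [-1.6, -0.4, 4.3]
finger_gap: 56.1
```

```bash
python3 st.py
```

```text
t 3.2 p [515.64  42.71  72.5 ] yaw -137.0 down-tilt rotvec deg [0.08 0.22 0.  ] F [-1.6 -0.4  4.3] M [ 0.1   0.33 -0.03] gap 56.1 q [ 0.01  0.41  1.76 -0.    0.97  2.41]
```

Emit:
{"fn": "jog_arm", "kwargs": {
  "moves": [
    [[0, 0, 0, 0, 0, 0], [0, 0, 0, 0, 0, 0], [0, 0, -0.5, 0, 0.2, 8.5], [0, 0, 0, 0, 0, 8.5], [0, 0, 0, 0, 0, 8.5]]
  ],
  "gripper": 0.32
}}

```text
clock: 3.7
eef_pos: [515.3, 42.6, 70.9]
eef_rot: [0.069, 1.57, -1.869]
wrist_force: [-0.7, 0.0, -0.4]
finger_gap: 61.9
```

Emit:
{"fn": "jog_arm", "kwargs": {
  "moves": [
    [[0, 0, 0, 0, 0, 8.5], [0, 0, 0, 0, 0, 8.5], [0, 0, 0, 0, 0, 8.5], [0, 0, 0, 0, 0, 8.5], [0, 0, 0, 0, 0, 8.5]]
  ]
}}

```text
clock: 4.2
eef_pos: [514.9, 42.6, 69.7]
eef_rot: [-0.874, 1.569, -2.062]
wrist_force: [-0.1, -0.2, 0.0]
finger_gap: 62.0
```

Emit:
{"fn": "jog_arm", "kwargs": {
  "moves": [
    [[0, 0, 0, 0, 0, 8.5], [0, 0, 0, 0, 0, 8.5], [0, 0, 0, 0, 0, 0]]
  ]
}}

```text
clock: 4.5
eef_pos: [514.6, 42.6, 69.0]
eef_rot: [-1.316, 1.569, -2.201]
wrist_force: [-0.4, -0.5, 0.3]
finger_gap: 62.2
```

```bash
python3 st.py
```

```text
t 4.5 p [514.61  42.61  68.99] yaw -50.7 down-tilt rotvec deg [ 0.1  -0.07  0.  ] F [-0.4 -0.5  0.3] M [-0.01 -0.02 -0.02] gap 62.2 q [ 0.01  0.42  1.76 -0.    0.97  0.9 ]
```

Emit:
{"fn": "jog_arm", "kwargs": {
  "moves": [
    [[0.3, 0, 1.5, 0, 0, 0], [0.3, 0, 1, 0, 0, 0], [0, 0, 0, 0, 0, 0]]
  ]
}}

```text
clock: 4.8
eef_pos: [515.2, 42.6, 71.5]
eef_rot: [-1.413, 1.569, -2.308]
wrist_force: [0.6, 0.1, 0.4]
finger_gap: 62.3
```

Emit:
{"fn": "jog_arm", "kwargs": {
  "moves": [
    [[0, 0, 0, 0, 0, 0], [0, 0, 0, 0, 0, 0], [0, 0, 0, 0, 0, 0]]
  ],
  "gripper": 0.1
}}

```text
clock: 5.1
eef_pos: [514.0, 43.8, 71.3]
eef_rot: [-2.333, 1.566, 3.05]
wrist_force: [0.5, -0.9, 0.3]
finger_gap: 56.1
```

```bash
python3 st.py
```

```text
t 5.1 p [513.99  43.83  71.28] yaw -51.6 down-tilt rotvec deg [-0.02 -0.27 -0.  ] F [ 0.5 -0.9  0.3] M [-0.24 -0.07  0.02] gap 56.1 q [0.01 0.41 1.76 0.   0.97 0.91]
```

Emit:
{"fn": "jog_arm", "kwargs": {
  "moves": [
    [[0, 0, 0, 0, 0, 0], [0, 0, 0, 0, 0, 0], [0, 0, 0.1, 0, 0, 4], [0, 0, 0.1, 0, 0, 6], [0, 0, 0.1, 0, 0, 6]]
  ],
  "squeeze": 25
}}

```text
clock: 5.6
eef_pos: [514.4, 44.0, 71.6]
eef_rot: [-2.467, 1.567, -3.083]
wrist_force: [-0.3, 2.0, 0.7]
finger_gap: 55.7
```

```bash
python3 st.py
```

```text
t 5.6 p [514.42  43.98  71.58] yaw -35.3 down-tilt rotvec deg [ 0.01 -0.2   0.  ] F [-0.3  2.   0.7] M [ 0.36 -0.   -0.14] gap 55.7 q [ 0.01  0.41  1.76 -0.    0.97  0.63]
```

Emit:
{"fn": "jog_arm", "kwargs": {
  "moves": [
    [[0, 0, 0.1, 0, 0, 8.5], [0, 0, 0.1, 0, 0, 8.5], [0, 0, 0.1, 0, 0, 8.5], [0, 0, 0.1, 0, 0, 8.5], [0, 0, 0.1, 0, 0, 8.5]]
  ]
}}

```text
clock: 6.1
eef_pos: [514.9, 44.3, 72.2]
eef_rot: [-2.679, 1.569, -2.543]
wrist_force: [-0.4, 2.0, 0.2]
finger_gap: 55.4
```

Emit:
{"fn": "jog_arm", "kwargs": {
  "moves": [
    [[0, 0, 0.1, 0, 0, 8.5], [0, 0, 0.1, 0, 0, 8.5], [0, 0, 0.1, 0, 0, 8.5], [0, 0, 0.1, 0, 0, 8.5], [0, 0, 0.1, 0, 0, 8.5]]
  ]
}}

```text
clock: 6.6
eef_pos: [515.2, 44.5, 73.0]
eef_rot: [-2.529, 1.57, -1.643]
wrist_force: [-0.2, 1.4, 0.4]
finger_gap: 55.6
```

```bash
python3 st.py
```

```text
t 6.6 p [515.22  44.55  72.96] yaw 50.8 down-tilt rotvec deg [ 0.05 -0.    0.  ] F [-0.2  1.4  0.4] M [ 0.13 -0.1  -0.05] gap 55.6 q [ 0.02  0.41  1.76 -0.    0.97 -0.87]
```

Emit:
{"fn": "jog_arm", "kwargs": {
  "moves": [
    [[0, 0, 0.1, 0, 0, 8.5], [0, 0, 0.1, 0, 0, 8.5], [0, 0, 0.1, 0, 0, 8.5], [0, 0, 0.1, 0, 0, 8.5], [0, 0, 0.1, 0, 0, 8.5]]
  ]
}}

```text
clock: 7.1
eef_pos: [515.2, 44.8, 73.7]
eef_rot: [-1.177, 1.57, 0.459]
wrist_force: [-1.6, 0.4, 1.2]
finger_gap: 56.0
```

Emit:
{"fn": "jog_arm", "kwargs": {
  "moves": [
    [[0, 0, 0.1, 0, 0, 8.5], [0, 0, 0.1, 0, 0, 8.5], [0, 0, 0.1, 0, 0, 8.5], [0, 0, 0.1, 0, 0, 5], [0, 0, 0, 0, 0, 0]]
  ]
}}

```text
clock: 7.6
eef_pos: [515.2, 44.9, 74.2]
eef_rot: [-0.669, 1.57, 1.511]
wrist_force: [-1.4, 0.3, 1.0]
finger_gap: 55.7
```

```bash
python3 st.py
python3 - <<'E'
from h import *
im,d=manip.camera('side'); cr=cv2.resize(im[120:230,200:320],None,fx=5,fy=5,interpolation=cv2.INTER_CUBIC); cv2.imwrite('pics/s1.png',cr)
X,_=cloud('side',d,(235,160,280,210)); m=(abs(X[:,0]-516)<30)&(abs(X[:,1]-42)<30); print(np.histogram(X[m,2],np.arange(60,100,2)))
E
```

```text
t 7.6 p [515.23  44.92  74.2 ] yaw 124.9 down-tilt rotvec deg [-0.05  0.    0.  ] F [-1.4  0.3  1. ] M [0.2  0.07 0.1 ] gap 55.7 q [ 0.02  0.41  1.76  0.    0.98 -2.16]
(array([ 5,  6, 12,  6,  9,  5, 12, 14, 25, 38,  8,  2,  3,  1,  3,  1,  0,
        0,  0]), array([60, 62, 64, 66, 68, 70, 72, 74, 76, 78, 80, 82, 84, 86, 88, 90, 92,
       94, 96, 98]))
```

View pics/s1.png

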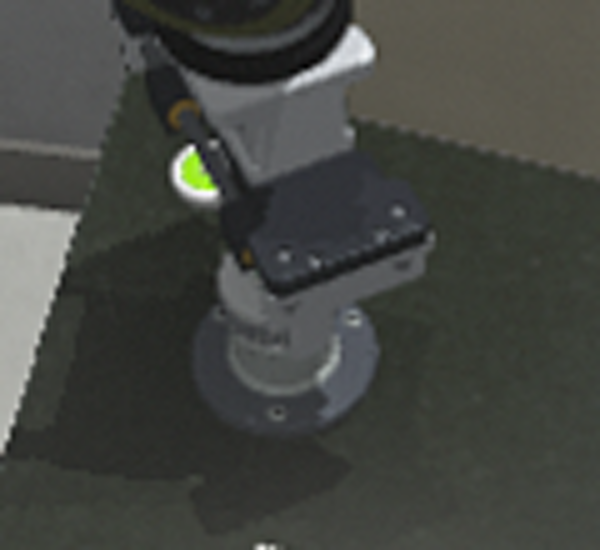

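Emit:
{"fn": "jog_arm", "kwargs": {
  "moves": [
    [[0, 0, 0, 0, 0, 0], [0, 0, 0, 0, 0, 0], [0, 0, 0, 0, 0, -6], [0, 0, 0, 0, 0, -8.5], [0, 0, 0, 0, 0, -8.5]]
  ],
  "gripper": 0.34
}}

```text
clock: 8.15
eef_pos: [515.5, 44.5, 74.0]
eef_rot: [-1.673, 1.57, 0.087]
wrist_force: [-0.1, -0.5, 0.1]
finger_gap: 63.3
```

```bash
python3 st.py
```

```text
t 8.15 p [515.54  44.54  74.05] yaw 100.8 down-tilt rotvec deg [-0.    0.05  0.  ] F [-0.1 -0.5  0.1] M [ 0.11 -0.11 -0.01] gap 63.3 q [ 0.02  0.41  1.76  0.    0.97 -1.74]
```

Emit:
{"fn": "jog_arm", "kwargs": {
  "moves": [
    [[0, 0, 0, 0, 0, -8.5], [0, 0, 0, 0, 0, -8.5], [0, 0, 0, 0, 0, -8.5], [0, 0, 0, 0, 0, -8.5], [0, 0, 0, 0, 0, -8.5]]
  ]
}}

```text
clock: 8.65
eef_pos: [515.9, 44.2, 73.9]
eef_rot: [-1.746, 1.569, -0.737]
wrist_force: [0.3, 0.0, -0.5]
finger_gap: 62.9
```

Emit:
{"fn": "jog_arm", "kwargs": {
  "moves": [
    [[0, 0, 0, 0, 0, -8.5], [0, 0, 0, 0, 0, -8.5], [0, 0, 0, 0, 0, -8.5], [0, 0, 0, 0, 0, -8.5], [0, 0, 0, 0, 0, -8.5]]
  ]
}}

```text
clock: 9.15
eef_pos: [516.1, 43.8, 73.7]
eef_rot: [-1.563, 1.569, -1.303]
wrist_force: [0.1, -0.5, 0.4]
finger_gap: 63.3
```

Emit:
{"fn": "jog_arm", "kwargs": {
  "moves": [
    [[0, 0, 0, 0, 0, -8.5], [0, 0, 0, 0, 0, -8.5], [0, 0, 0, 0, 0, -8.5], [0, 0, 0, 0, 0, -8.5], [0, 0, 0, 0, 0, -8.5]]
  ]
}}

```text
clock: 9.65
eef_pos: [516.4, 43.5, 73.6]
eef_rot: [-1.329, 1.568, -1.819]
wrist_force: [1.3, 0.1, 0.3]
finger_gap: 63.0
```

```bash
python3 st.py
```

```text
t 9.65 p [516.4   43.46  73.56] yaw -28.1 down-tilt rotvec deg [ 0.14 -0.04  0.  ] F [1.3 0.1 0.3] M [-0.04 -0.04 -0.02] gap 63.0 q [ 0.01  0.41  1.75 -0.    0.98  0.51]
```

Emit:
{"fn": "jog_arm", "kwargs": {
  "moves": [
    [[-0.2, 0.1, 0, 0, 0, -8.5], [-0.2, 0.1, 0, 0, 0, -8.5], [-0.2, 0.1, 0, 0, 0, -8.5], [-0.2, 0.1, 0, 0, 0, -8.5], [-0.2, 0.1, 0, 0, 0, -8.5]]
  ]
}}

```text
clock: 10.15
eef_pos: [515.7, 43.6, 73.4]
eef_rot: [-1.052, 1.568, -2.293]
wrist_force: [0.6, 0.3, 0.3]
finger_gap: 63.1
```

Emit:
{"fn": "jog_arm", "kwargs": {
  "moves": [
    [[-0.2, 0.1, 0, 0, 0, -8.5], [-0.2, 0.1, 0, 0, 0, -8.5], [-0.2, 0.1, 0, 0, 0, -8.5], [-0.2, 0.1, 0, 0, 0, -8.5], [-0.2, 0.1, 0, 0, 0, -8.5]]
  ]
}}

```text
clock: 10.65
eef_pos: [515.0, 43.7, 73.2]
eef_rot: [-0.807, 1.569, -2.798]
wrist_force: [-0.4, 0.0, 0.3]
finger_gap: 63.0
```

Emit:
{"fn": "jog_arm", "kwargs": {
  "moves": [
    [[-0.2, 0.1, 0, 0, 0, -8.5], [-0.2, 0.1, 0, 0, 0, -6], [0, 0, 0.2, 0, 0, 0], [0, 0, 0, 0, 0, 0]]
  ]
}}

```text
clock: 11.05
eef_pos: [514.7, 43.7, 73.3]
eef_rot: [-0.634, 1.569, -2.888]
wrist_force: [-1.1, 0.6, 0.7]
finger_gap: 63.0
```

```bash
python3 st.py
```

```text
t 11.05 p [514.73  43.66  73.32] yaw -129.2 down-tilt rotvec deg [ 0.03 -0.11  0.  ] F [-1.1  0.6  0.7] M [ 0.07 -0.02 -0.01] gap 63.0 q [ 0.01  0.41  1.76 -0.    0.98  2.27]
```

Emit:
{"fn": "jog_arm", "kwargs": {
  "moves": [
    [[0, 0, 0.5, 0, 0.1, 0], [0, 0, 0.3, 0, 0, 0], [0, 0, 0, 0, 0, 0], [0, 0, 0, 0, 0, 0]]
  ],
  "gripper": 0.1,
  "squeeze": 5
}}

```text
clock: 11.45
eef_pos: [514.8, 43.8, 73.9]
eef_rot: [-0.811, 1.567, -3.06]
wrist_force: [-0.3, 0.9, -0.7]
finger_gap: 55.9
```

Emit:
{"fn": "jog_arm", "kwargs": {
  "moves": [
    [[0, 0, 0, 0, 0, 0], [0, 0, 0, 0, 0, 0], [0, 0, 0.1, 0, 0, 4], [0, 0, 0.1, 0, 0, 8.5], [0, 0, 0.1, 0, 0, 8.5]]
  ],
  "squeeze": 25
}}

```text
clock: 11.95
eef_pos: [514.7, 43.9, 74.2]
eef_rot: [-0.907, 1.567, -2.781]
wrist_force: [1.4, 2.1, -1.5]
finger_gap: 55.4
```

```bash
python3 st.py
```

```text
t 11.95 p [514.7   43.88  74.22] yaw -107.4 down-tilt rotvec deg [ 0.08 -0.21  0.  ] F [ 1.4  2.1 -1.5] M [ 0.41 -0.19 -0.22] gap 55.4 q [ 0.01  0.41  1.76 -0.    0.98  1.89]
```

Emit:
{"fn": "jog_arm", "kwargs": {
  "moves": [
    [[0, 0, 0.1, 0, 0, 8.5], [0, 0, 0.1, 0, 0, 8.5], [0, 0, 0.1, 0, 0, 8.5], [0, 0, 0.1, 0, 0, 8.5], [0, 0, 0.1, 0, 0, 8.5]]
  ]
}}

```text
clock: 12.45
eef_pos: [515.1, 44.4, 74.9]
eef_rot: [-0.904, 1.569, -2.028]
wrist_force: [0.6, 1.6, -1.3]
finger_gap: 55.7
```

Emit:
{"fn": "jog_arm", "kwargs": {
  "moves": [
    [[0, 0, 0.1, 0, 0, 8.5], [0, 0, 0.1, 0, 0, 8.5], [0, 0, 0.1, 0, 0, 8.5], [0, 0, 0.1, 0, 0, 8.5], [0, 0, 0.1, 0, 0, 8.5]]
  ]
}}

```text
clock: 12.95
eef_pos: [514.9, 44.9, 75.7]
eef_rot: [-1.044, 1.569, -1.418]
wrist_force: [-0.2, 0.7, -0.1]
finger_gap: 55.7
```

```bash
python3 st.py
```

```text
t 12.95 p [514.94  44.86  75.73] yaw -21.4 down-tilt rotvec deg [0.08 0.01 0.  ] F [-0.2  0.7 -0.1] M [ 0.18 -0.14 -0.15] gap 55.7 q [ 0.02  0.4   1.76 -0.    0.98  0.39]
```

Emit:
{"fn": "jog_arm", "kwargs": {
  "moves": [
    [[0, -0.05, 0.1, 0, 0, 8.5], [0, -0.05, 0.1, 0, 0, 8.5], [0, -0.05, 0.1, 0, 0, 8.5], [0, -0.05, 0.1, 0, 0, 8.5], [0, -0.05, 0.1, 0, 0, 8.5]]
  ]
}}

```text
clock: 13.45
eef_pos: [514.6, 45.0, 76.5]
eef_rot: [-1.505, 1.57, -1.129]
wrist_force: [0.3, -0.5, -0.3]
finger_gap: 55.7
```

Emit:
{"fn": "jog_arm", "kwargs": {
  "moves": [
    [[0, -0.05, 0.1, 0, 0, 8.5], [0, -0.05, 0.1, 0, 0, 8.5], [0, -0.05, 0.1, 0, 0, 8.5], [0, 0, 0.1, 0, 0, 6], [0, 0, 0, 0, 0, 0]]
  ]
}}

```text
clock: 13.95
eef_pos: [514.4, 45.1, 77.2]
eef_rot: [0.939, 1.571, 1.878]
wrist_force: [-0.7, 0.8, -0.8]
finger_gap: 55.7
```

```bash
python3 st.py
```

```text
t 13.95 p [514.36  45.06  77.16] yaw 53.8 down-tilt rotvec deg [-0.01 -0.   -0.  ] F [-0.7  0.8 -0.8] M [0.21 0.02 0.08] gap 55.7 q [ 0.02  0.4   1.76  0.    0.98 -0.92]
```

Emit:
{"fn": "jog_arm", "kwargs": {
  "moves": [
    [[0, -0.05, 0.1, 0, 0, 8.5], [0, -0.05, 0.1, 0, 0, 8.5], [0, -0.05, 0.1, 0, 0, 8.5], [0, 0, 0.1, 0, 0, 8.5]]
  ]
}}

```text
clock: 14.35
eef_pos: [514.3, 44.9, 77.8]
eef_rot: [0.584, 1.57, 2.119]
wrist_force: [-0.4, 1.2, -0.2]
finger_gap: 55.3
```

```bash
python3 st.py
```

```text
t 14.35 p [514.34  44.89  77.8 ] yaw 87.9 down-tilt rotvec deg [-0.02 -0.01 -0.  ] F [-0.4  1.2 -0.2] M [ 0.21 -0.16 -0.1 ] gap 55.3 q [ 0.02  0.4   1.76  0.    0.98 -1.52]
```

Emit:
{"fn": "jog_arm", "kwargs": {
  "moves": [
    [[0, 0, 0.1, 0, 0, 8.5], [0, 0, 0.1, 0, 0, 8.5], [0, 0, 0.1, 0, 0, 8.5], [0, 0, 0.1, 0, 0, 8.5], [0, 0, 0, 0, 0, 4]]
  ]
}}

```text
clock: 14.85
eef_pos: [514.3, 45.0, 78.6]
eef_rot: [-0.108, 1.57, 2.099]
wrist_force: [-0.9, -0.2, 1.8]
finger_gap: 55.9
```

```bash
python3 st.py
python3 - <<'E'
from h import *
im,d=manip.camera('side'); cv2.imwrite('pics/s2.png',cv2.resize(im[120:230,200:320],None,fx=5,fy=5,interpolation=cv2.INTER_CUBIC))
X,_=cloud('side',d,(235,150,280,210)); m=(abs(X[:,0]-516)<30)&(abs(X[:,1]-42)<30); print(np.histogram(X[m,2],np.arange(60,100,2)))
E
```

```text
t 14.85 p [514.33  44.99  78.64] yaw 126.5 down-tilt rotvec deg [-0.03 -0.02 -0.  ] F [-0.9 -0.2  1.8] M [ 0.2   0.03 -0.04] gap 55.9 q [ 0.02  0.4   1.76  0.    0.98 -2.19]
(array([ 0,  7,  6, 10,  5,  7, 11,  7, 12, 10, 17, 40, 30,  4,  4,  1,  3,
        1,  2]), array([60, 62, 64, 66, 68, 70, 72, 74, 76, 78, 80, 82, 84, 86, 88, 90, 92,
       94, 96, 98]))
```

View pics/s2.png

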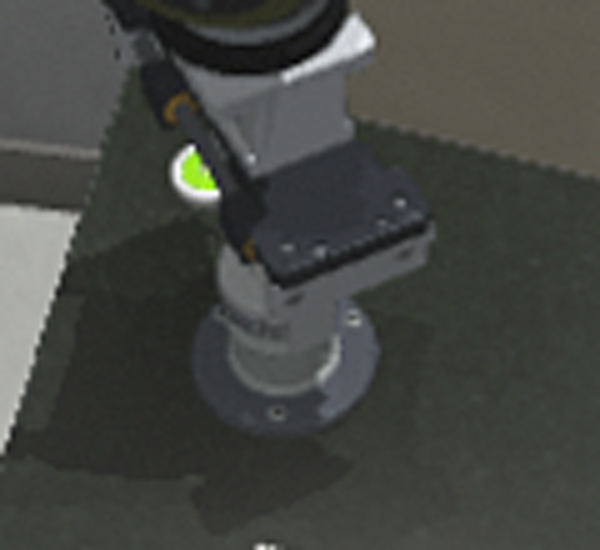

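Emit:
{"fn": "jog_arm", "kwargs": {
  "moves": [
    [[0, 0, 0.4, 0, 0, 8.5], [0, 0, 0.4, 0, 0, 0], [0, 0, 0.4, 0, 0, 0]]
  ]
}}

```text
clock: 15.2
eef_pos: [514.4, 44.8, 80.2]
eef_rot: [-0.005, 1.571, 2.338]
wrist_force: [-0.0, 0.1, 0.7]
finger_gap: 55.8
```

```bash
python3 st.py
```

```text
t 15.2 p [514.36  44.83  80.24] yaw 134.3 down-tilt rotvec deg [-0.01 -0.01 -0.  ] F [-0.   0.1  0.7] M [ 0.17 -0.03 -0.01] gap 55.8 q [ 0.02  0.4   1.76  0.    0.99 -2.33]
```

Emit:
{"fn": "jog_arm", "kwargs": {
  "moves": [
    [[0, 0, 0.4, 0, 0, 0], [0, 0, 0.4, 0, 0, 0], [0, 0, 0, 0, 0, 0]]
  ]
}}

```text
clock: 15.5
eef_pos: [514.4, 44.8, 81.2]
eef_rot: [-0.196, 1.571, 2.138]
wrist_force: [-1.0, 0.8, 1.9]
finger_gap: 56.1
```

```bash
python3 st.py
```

```text
t 15.5 p [514.36  44.82  81.23] yaw 133.7 down-tilt rotvec deg [-0.01 -0.01 -0.  ] F [-1.   0.8  1.9] M [0.17 0.02 0.04] gap 56.1 q [ 0.02  0.4   1.76  0.    0.99 -2.32]
```

Emit:
{"fn": "jog_arm", "kwargs": {
  "moves": [
    [[0, 0, 1, 0, 0, 0], [0, 0, 2, 0, 0, 0], [0, 0, 3, 0, 0, 0]]
  ],
  "squeeze": 30
}}

```text
clock: 15.8
eef_pos: [514.2, 44.8, 87.1]
eef_rot: [0.696, 1.57, 3.027]
wrist_force: [0.2, 0.1, -1.1]
finger_gap: 55.8
```

```bash
python3 st.py
```

```text
t 15.8 p [514.15  44.77  87.07] yaw 133.6 down-tilt rotvec deg [-0.01 -0.05 -0.  ] F [ 0.2  0.1 -1.1] M [ 0.09 -0.11  0.07] gap 55.8 q [ 0.02  0.39  1.75  0.    1.   -2.32]
```

Emit:
{"fn": "jog_arm", "kwargs": {
  "moves": [
    [[0, 0, 8, 0, 0, 0], [0, 0, 14, 0, 0, 0], [0, 0, 14, 0, 0, 0], [0, 0, 8, 0, 0, 0], [0, 0, 0, 0, 0, 0]]
  ]
}}

```text
clock: 16.3
eef_pos: [514.0, 44.8, 134.5]
eef_rot: [0.685, 1.57, 3.016]
wrist_force: [-1.0, 0.7, -1.6]
finger_gap: 55.6
```

```bash
python3 st.py
python3 - <<'E'
from h import *
im,d=manip.camera('side'); a=im[80:230,200:360]; b=manip.camera('top')[0][185:335,170:330]
cv2.imwrite('pics/s3.png',cv2.resize(np.hstack([a,b]),None,fx=2.5,fy=2.5,interpolation=cv2.INTER_CUBIC))
E
```

```text
t 16.3 p [514.    44.79 134.53] yaw 133.5 down-tilt rotvec deg [-0.01 -0.04 -0.  ] F [-1.   0.7 -1.6] M [ 0.08 -0.11 -0.04] gap 55.6 q [ 0.02  0.32  1.72  0.    1.11 -2.31]
```

View pics/s3.png

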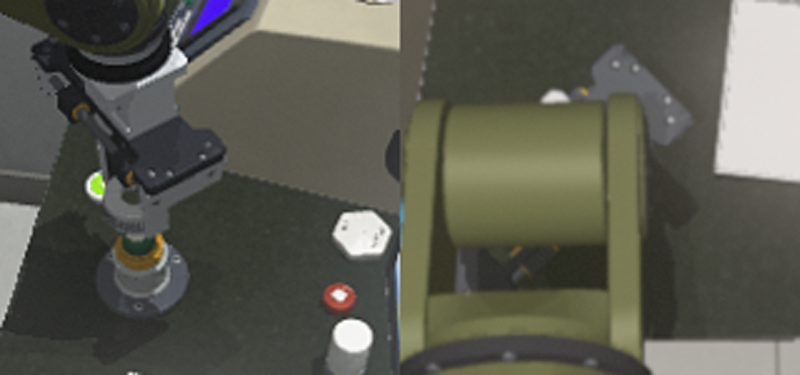

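The left half (side view) shows the cap held level between the fingers. The green specimen is standing in the brass neck at about (140,245) px of the crop. Next I carry the cap to the tray.

Emit:
{"fn": "jog_arm", "kwargs": {
  "moves": [
    [[5, -20, 0, 0, 0, -6], [8, -34, 0, 0, 0, -6], [8, -34, 0, 0, 0, -6], [8, -34, 0, 0, 0, -6], [8, -34, 0, 0, 0, -6]]
  ]
}}

```text
clock: 16.9
eef_pos: [549.4, -112.8, 129.9]
eef_rot: [0.854, 1.563, 2.649]
wrist_force: [-0.1, 1.1, -0.3]
finger_gap: 55.5
```

Emit:
{"fn": "jog_arm", "kwargs": {
  "moves": [
    [[8, -34, 0, 0, 0, -6], [8, -34, 0, 0, 0, -6], [7, -25, 0, 0, 0, -6], [2, -9, 0, 0, 0, -2], [0, 0, 0, 0, 0, 0]]
  ]
}}

```text
clock: 17.4
eef_pos: [573.3, -222.1, 124.9]
eef_rot: [1.042, 1.557, 2.468]
wrist_force: [-0.2, -0.3, -1.4]
finger_gap: 55.7
```

```bash
python3 st.py
```

```text
t 17.4 p [ 573.29 -222.1   124.87] yaw 81.7 down-tilt rotvec deg [-0.49 -0.62 -0.  ] F [-0.2 -0.3 -1.4] M [-0.   -0.16 -0.04] gap 55.7 q [-0.43  0.54  1.42  0.    1.19 -1.86]
```

Emit:
{"fn": "jog_arm", "kwargs": {
  "moves": [
    [[2.5, 1.5, -15, -0.5, -0.6, 0], [2, 1.5, -22, 0, 0, 0], [0, 0, -22, 0, 0, 0], [0, 0, -18, 0, 0, 0], [0, 0, -8, 0, 0, 0]]
  ]
}}

```text
clock: 17.9
eef_pos: [577.3, -212.6, 37.2]
eef_rot: [-0.103, 1.571, 1.339]
wrist_force: [-0.2, -0.1, -1.6]
finger_gap: 55.6
```

Emit:
{"fn": "jog_arm", "kwargs": {
  "moves": [
    [[0, 0, -3, 0, 0, 0], [0, 0, 0, 0, 0, 0]]
  ]
}}

```text
clock: 18.1
eef_pos: [576.9, -210.8, 33.6]
eef_rot: [1.067, 1.569, 2.513]
wrist_force: [0.3, -0.4, -1.1]
finger_gap: 55.9
```

```bash
python3 st.py
python3 - <<'E'
from h import *
a,d=manip.camera('side'); a=a[150:350,180:360]
cv2.imwrite('pics/s4.png',cv2.resize(a,None,fx=3,fy=3,interpolation=cv2.INTER_CUBIC))
E
```

```text
t 18.1 p [ 576.94 -210.82   33.55] yaw 82.9 down-tilt rotvec deg [-0.06 -0.09 -0.  ] F [ 0.3 -0.4 -1.1] M [ 0.07 -0.11  0.04] gap 55.9 q [-0.41  0.65  1.48  0.    1.01 -1.86]
```

View pics/s4.png

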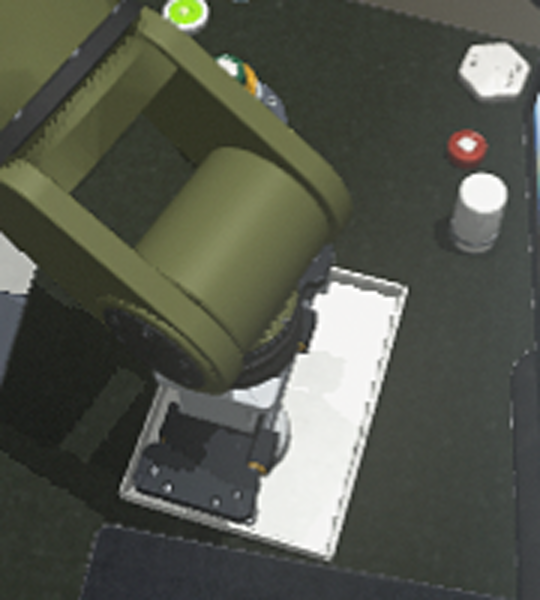

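Side view: the gripper and cap are inside the tray walls, in the lower half. The specimen is still standing in the holder at the top left. Now I lower the cap slowly.

Emit:
{"fn": "jog_arm", "kwargs": {
  "moves": [
    [[0.2, -3, -3, 0, 0, 0], [0, -2, -3, 0, 0, 0], [0, 0, -2, 0, 0, 0], [0, 0, 0, 0, 0, 0]]
  ]
}}

```text
clock: 18.55
eef_pos: [578.3, -216.9, 27.6]
eef_rot: [-1.7, 1.568, -0.254]
wrist_force: [-0.5, -0.4, -1.6]
finger_gap: 55.9
```

```bash
python3 st.py
```

```text
t 18.55 p [ 578.3  -216.88   27.62] yaw 82.9 down-tilt rotvec deg [0.03 0.13 0.  ] F [-0.5 -0.4 -1.6] M [ 0.08 -0.11  0.  ] gap 55.9 q [-0.42  0.66  1.48  0.    1.   -1.86]
```

Emit:
{"fn": "jog_arm", "kwargs": {
  "moves": [
    [[0, 0, -1.5, 0, 0, 0], [0, 0, -1.2, 0, 0, 0], [0, 0, -1, 0, 0, 0]]
  ]
}}

```text
clock: 18.85
eef_pos: [578.4, -217.0, 23.9]
eef_rot: [-1.704, 1.568, -0.258]
wrist_force: [0.4, -0.2, -0.3]
finger_gap: 55.5
```

Emit:
{"fn": "jog_arm", "kwargs": {
  "moves": [
    [[0, 0, -0.7, 0, 0, 0], [0, 0, -0.5, 0, 0, 0]]
  ]
}}

```text
clock: 19.05
eef_pos: [578.3, -217.0, 22.5]
eef_rot: [-1.707, 1.568, -0.261]
wrist_force: [0.1, 0.1, -1.2]
finger_gap: 55.7
```

```bash
python3 st.py
```

```text
t 19.05 p [ 578.35 -216.95   22.52] yaw 82.9 down-tilt rotvec deg [0.04 0.15 0.  ] F [ 0.1  0.1 -1.2] M [ 0.08 -0.15  0.03] gap 55.7 q [-0.42  0.67  1.48  0.    0.99 -1.86]
```

Emit:
{"fn": "jog_arm", "kwargs": {
  "moves": [
    [[0, 0, -0.5, 0, 0, 0], [0, 0, -0.4, 0, 0, 0]]
  ]
}}

```text
clock: 19.25
eef_pos: [578.4, -217.0, 21.9]
eef_rot: [-1.702, 1.568, -0.255]
wrist_force: [-3.4, 1.1, 6.6]
finger_gap: 55.5
```

```bash
python3 st.py
```

```text
t 19.25 p [ 578.43 -216.96   21.93] yaw 82.9 down-tilt rotvec deg [0.04 0.15 0.  ] F [-3.4  1.1  6.6] M [0.41 0.42 0.08] gap 55.5 q [-0.42  0.67  1.48  0.    0.99 -1.87]
```

Emit:
{"fn": "jog_arm", "kwargs": {
  "moves": [
    [[0, 0, 0, 0, 0, 0], [0, 0, 0, 0, 0, 0]]
  ],
  "squeeze": 5
}}

```text
clock: 19.45
eef_pos: [578.5, -216.9, 21.9]
eef_rot: [-1.713, 1.568, -0.267]
wrist_force: [-0.0, -0.3, -1.0]
finger_gap: 56.3
```

Emit:
{"fn": "jog_arm", "kwargs": {
  "moves": [
    [[0, 0, 0, 0, 0, 0], [0, 0, 0, 0, 0, 0], [0, 0, 0, 0, 0, 0], [0, 0, 0.5, 0, 0, 0], [0, 0, 2, 0, 0, 0]]
  ],
  "gripper": 0.38
}}

```text
clock: 19.95
eef_pos: [578.5, -217.0, 24.5]
eef_rot: [-1.729, 1.568, -0.283]
wrist_force: [0.0, -0.1, 0.6]
finger_gap: 64.4
```

```bash
python3 st.py
```

```text
t 19.95 p [ 578.54 -216.99   24.48] yaw 82.9 down-tilt rotvec deg [0.05 0.17 0.  ] F [ 0.  -0.1  0.6] M [ 0.04 -0.14 -0.04] gap 64.4 q [-0.42  0.67  1.48  0.    0.99 -1.86]
```

Emit:
{"fn": "jog_arm", "kwargs": {
  "moves": [
    [[0, 0, 10, 0, 0, 0], [0, 0, 25, 0, 0, 0], [0, 0, 30, 0, 0, 0], [0, 0, 30, 0, 0, 0], [-3, 12, 15, 0, 0, 0]]
  ]
}}

```text
clock: 20.45
eef_pos: [574.3, -205.2, 139.3]
eef_rot: [-1.262, 1.57, 0.183]
wrist_force: [0.7, 0.4, -0.1]
finger_gap: 65.2
```

Emit:
{"fn": "jog_arm", "kwargs": {
  "moves": [
    [[-8, 34, 0, 0, 0, 0], [-8, 34, 0, 0, 0, 0], [-8, 34, 0, 0, 0, 0], [-8, 34, 0, 0, 0, 0], [-8, 34, 0, 0, 0, 0]]
  ],
  "gripper": 0
}}

```text
clock: 20.95
eef_pos: [533.9, -32.7, 147.2]
eef_rot: [-1.722, 1.56, -0.281]
wrist_force: [-0.0, 0.1, 0.4]
finger_gap: 46.9
```

```bash
python3 st.py
```

```text
t 20.95 p [533.86 -32.69 147.2 ] yaw 82.5 down-tilt rotvec deg [0.17 0.6  0.  ] F [-0.   0.1  0.4] M [ 0.12 -0.13 -0.05] gap 46.9 q [-0.13  0.34  1.66 -0.    1.13 -1.57]
```

Emit:
{"fn": "jog_arm", "kwargs": {
  "moves": [
    [[-8, 32, 0, 0.1, 0.3, 0], [-6, 24, 0, 0.1, 0.3, 0], [-3, 12, 0, 0, 0, 0], [-1, 4, 0, 0, 0, 0], [0, 0, 0, 0, 0, 0]]
  ]
}}

```text
clock: 21.45
eef_pos: [514.7, 44.8, 151.2]
eef_rot: [-1.321, 1.566, 0.123]
wrist_force: [-0.2, -0.8, -0.5]
finger_gap: 47.2
```

```bash
python3 st.py
python3 - <<'E'
from h import *
for n in('side','top'):
    im,d=manip.camera(n); cv2.imwrite(f'pics/{n}5.png',im)
    X,uv=cloud(n,d,{'side':(235,150,280,215),'top':(205,225,275,290)}[n])
    m=(X[:,2]>77)&(X[:,2]<86)&(np.hypot(X[:,0]-514.5,X[:,1]-44)<22); print(n,m.sum(),np.round([np.median(X[m],0),X[m].min(0),X[m].max(0)],1).tolist() if m.any() else '')
cv2.imwrite('pics/s5.png',cv2.resize(cv2.imread('pics/side5.png')[110:350,200:330],None,fx=2.5,fy=2.5,interpolation=cv2.INTER_CUBIC))
E
```

```text
t 21.45 p [514.67  44.83 151.2 ] yaw 82.8 down-tilt rotvec deg [-0.03  0.26  0.  ] F [-0.2 -0.8 -0.5] M [ 0.03 -0.15 -0.02] gap 47.2 q [ 0.02  0.3   1.7   0.    1.14 -1.43]
side 120 [[517.0, 40.7, 83.1], [501.3, 28.5, 77.0], [530.5, 57.5, 85.7]]
top 0
```

View pics/s5.png

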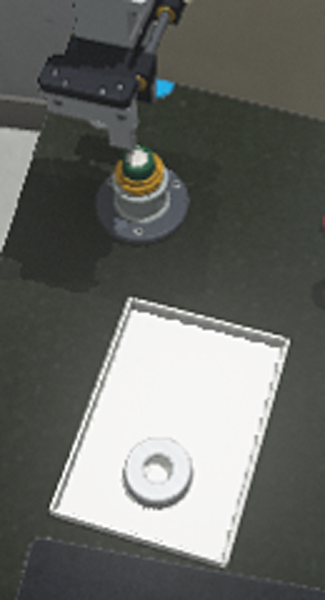

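Side view: the cap stands mouth down in the tray at about (158,470) px of the crop. The specimen stands upright in the neck at (138,160).

Emit:
{"fn": "jog_arm", "kwargs": {
  "moves": [
    [[0, -0.5, -15, 0, 0.25, 0], [0, 0, -22, 0, 0, 0], [0, 0, -15, 0, 0, 0], [0, 0, -4, 0, 0, 0], [0, 0, 0, 0, 0, 0]]
  ]
}}

```text
clock: 22.05
eef_pos: [514.7, 39.9, 89.5]
eef_rot: [1.65, 1.568, 3.089]
wrist_force: [1.1, 0.3, -0.3]
finger_gap: 47.2
```

```bash
python3 st.py
```

```text
t 22.05 p [514.69  39.89  89.52] yaw 82.4 down-tilt rotvec deg [-0.01 -0.16 -0.  ] F [ 1.1  0.3 -0.3] M [ 0.05 -0.18  0.  ] gap 47.2 q [ 0.01  0.38  1.75  0.    1.01 -1.43]
```

Emit:
{"fn": "jog_arm", "kwargs": {
  "moves": [
    [[0, 2, 0, 0, -0.1, 0], [0, 1.5, 0, 0, 0, 0], [0, 0.5, 0, 0, 0, 0], [0, 0, 0, 0, 0, 0]]
  ]
}}

```text
clock: 22.45
eef_pos: [515.5, 43.8, 90.8]
eef_rot: [-1.29, 1.57, 0.149]
wrist_force: [0.1, -0.1, 0.7]
finger_gap: 47.7
```

Emit:
{"fn": "jog_arm", "kwargs": {
  "moves": [
    [[0, 0, 0, 0, 0, 0], [0, 0, 0, 0, 0, 0], [0, 0, 0, 0, 0, 0]]
  ],
  "gripper": -0.28,
  "squeeze": 4
}}

```text
clock: 22.75
eef_pos: [515.8, 43.9, 91.4]
eef_rot: [-1.372, 1.568, 0.067]
wrist_force: [0.6, -0.2, 1.2]
finger_gap: 33.8
```

```bash
python3 st.py
```

```text
t 22.75 p [515.76  43.88  91.45] yaw 82.4 down-tilt rotvec deg [-0.01  0.13  0.  ] F [ 0.6 -0.2  1.2] M [ 0.08 -0.11  0.01] gap 33.8 q [ 0.01  0.38  1.75  0.    1.01 -1.42]
```

Emit:
{"fn": "jog_arm", "kwargs": {
  "moves": [
    [[-0.7, 0, -1.3, 0, 0, 0], [-0.5, 0, -0.7, 0, 0, 0], [0, 0, 0, 0, 0, 0]]
  ]
}}

```text
clock: 23.05
eef_pos: [514.4, 43.8, 89.3]
eef_rot: [-1.385, 1.568, 0.053]
wrist_force: [-0.4, -0.4, -0.5]
finger_gap: 33.6
```

Emit:
{"fn": "jog_arm", "kwargs": {
  "moves": [
    [[0, 0, 0, 0, 0, 0], [0, 0, 0, 0, 0, 0], [0, 0, 0, 0, 0, 0]]
  ],
  "gripper": -0.5
}}

```text
clock: 23.35
eef_pos: [514.4, 44.0, 89.2]
eef_rot: [-1.266, 1.569, 0.173]
wrist_force: [-0.2, -0.2, -0.5]
finger_gap: 29.5
```

Emit:
{"fn": "jog_arm", "kwargs": {
  "moves": [
    [[0, 0, 0, 0, 0, 0], [0, 0, 0, 0, 0, 0]]
  ],
  "squeeze": 20
}}

```text
clock: 23.55
eef_pos: [514.4, 44.0, 89.2]
eef_rot: [-1.274, 1.569, 0.165]
wrist_force: [0.3, -0.2, 0.2]
finger_gap: 29.1
```

```bash
python3 st.py
```

```text
t 23.55 p [514.36  43.99  89.22] yaw 82.4 down-tilt rotvec deg [-0.02  0.12  0.  ] F [ 0.3 -0.2  0.2] M [ 0.08 -0.06 -0.03] gap 29.1 q [ 0.01  0.38  1.75  0.    1.   -1.42]
```

Gripped. Next I lift straight up, slowly at first.

Emit:
{"fn": "jog_arm", "kwargs": {
  "moves": [
    [[0, 0, 1.5, 0, 0, 0], [0, 0, 3, 0, 0, 0], [0, 0, 5, 0, 0, 0], [0, 0, 7, 0, 0, 0], [0, 0, 10, 0, 0, 0]]
  ]
}}

```text
clock: 24.05
eef_pos: [513.8, 43.9, 116.7]
eef_rot: [-0.866, 1.571, 0.572]
wrist_force: [-0.3, 0.4, -0.1]
finger_gap: 29.5
```

Emit:
{"fn": "jog_arm", "kwargs": {
  "moves": [
    [[0, 0, 12, 0, 0, 0], [0, 0, 12, 0, 0, 0], [4, -10, 4, 0, 0, 0], [8, -22, 0, 0, 0, 0], [11, -28, 0, 0, 0, 0]]
  ]
}}

```text
clock: 24.55
eef_pos: [538.2, -16.6, 151.2]
eef_rot: [-1.412, 1.565, 0.031]
wrist_force: [0.0, 1.7, -0.1]
finger_gap: 29.3
```

```bash
python3 st.py
```

```text
t 24.55 p [538.23 -16.65 151.25] yaw 82.7 down-tilt rotvec deg [-0.01  0.32  0.  ] F [ 0.   1.7 -0.1] M [-0.01 -0.16  0.  ] gap 29.3 q [-0.1   0.34  1.64  0.    1.15 -1.54]
```

Emit:
{"fn": "jog_arm", "kwargs": {
  "moves": [
    [[14, -30, -5, 0, 0.3, 0], [14, -30, -10, 0, 0, 0], [12, -26, -15, 0, 0, 0], [6, -15, -15, 0, 0, 0], [1, -3, -15, 0, 0, 0]]
  ]
}}

```text
clock: 25.05
eef_pos: [588.7, -131.5, 92.8]
eef_rot: [-1.719, 1.564, -0.279]
wrist_force: [-0.8, 0.8, 0.2]
finger_gap: 29.6
```

Emit:
{"fn": "jog_arm", "kwargs": {
  "moves": [
    [[0, 0, -12, 0, 0, 0], [0, 0, -5, 0, 0, 0], [0, 0, 0, 0, 0, 0]]
  ]
}}

```text
clock: 25.35
eef_pos: [587.3, -130.9, 72.5]
eef_rot: [-1.678, 1.568, -0.238]
wrist_force: [-0.4, 0.3, -0.2]
finger_gap: 29.7
```

```bash
python3 st.py
```

```text
t 25.35 p [ 587.3  -130.92   72.55] yaw 82.5 down-tilt rotvec deg [0.04 0.14 0.  ] F [-0.4  0.3 -0.2] M [ 0.01 -0.14 -0.01] gap 29.7 q [-0.28  0.57  1.51  0.    1.06 -1.72]
```

Emit:
{"fn": "jog_arm", "kwargs": {
  "moves": [
    [[0, 0, -8, 0, 0.1, 0], [0, 0, -14, 0, 0, 0], [0, 0, -10, 0, 0, 0], [0, 0, -4, 0, 0, 0], [0, 0, 0, 0, 0, 0]]
  ]
}}

```text
clock: 25.85
eef_pos: [587.6, -129.1, 34.7]
eef_rot: [-1.859, 1.568, -0.417]
wrist_force: [-0.4, -0.6, 0.2]
finger_gap: 29.5
```

```bash
python3 st.py
```

```text
t 25.85 p [ 587.57 -129.07   34.74] yaw 82.6 down-tilt rotvec deg [0.06 0.12 0.  ] F [-0.4 -0.6  0.2] M [ 0.04 -0.14  0.02] gap 29.5 q [-0.28  0.62  1.53 -0.    0.99 -1.72]
```

Emit:
{"fn": "jog_arm", "kwargs": {
  "moves": [
    [[0, 0, -1.5, 0, 0, 0], [0, 0, -1.3, 0, 0, 0], [0, 0, -1, 0, 0, 0]]
  ]
}}

```text
clock: 26.15
eef_pos: [588.0, -129.2, 31.3]
eef_rot: [-1.808, 1.567, -0.366]
wrist_force: [-0.5, 0.5, -0.8]
finger_gap: 29.5
```

Emit:
{"fn": "jog_arm", "kwargs": {
  "moves": [
    [[0, 0, -0.6, 0, 0, 0], [0, 0, -0.5, 0, 0, 0]]
  ]
}}

```text
clock: 26.35
eef_pos: [588.1, -129.3, 30.4]
eef_rot: [-1.802, 1.567, -0.36]
wrist_force: [0.2, -0.1, -1.3]
finger_gap: 29.3
```

```bash
python3 st.py
```

```text
t 26.35 p [ 588.13 -129.28   30.43] yaw 82.6 down-tilt rotvec deg [0.08 0.21 0.  ] F [ 0.2 -0.1 -1.3] M [ 0.05 -0.08 -0.03] gap 29.3 q [-0.28  0.63  1.53 -0.    0.98 -1.72]
```

Emit:
{"fn": "jog_arm", "kwargs": {
  "moves": [
    [[0, 0, -0.6, 0, 0, 0], [0, 0, -0.5, 0, 0, 0], [0, 0, -0.4, 0, 0, 0]]
  ]
}}

```text
clock: 26.65
eef_pos: [588.3, -129.4, 29.1]
eef_rot: [-1.794, 1.566, -0.352]
wrist_force: [-0.1, 0.3, -1.0]
finger_gap: 29.7
```

```bash
python3 st.py
```

```text
t 26.65 p [ 588.26 -129.35   29.08] yaw 82.6 down-tilt rotvec deg [0.09 0.24 0.  ] F [-0.1  0.3 -1. ] M [ 0.08 -0.16  0.03] gap 29.7 q [-0.28  0.63  1.53 -0.    0.98 -1.72]
```

Emit:
{"fn": "jog_arm", "kwargs": {
  "moves": [
    [[0, 0, -0.5, 0, 0, 0], [0, 0, -0.4, 0, 0, 0]]
  ]
}}

```text
clock: 26.85
eef_pos: [588.3, -129.4, 28.4]
eef_rot: [-1.792, 1.566, -0.35]
wrist_force: [-2.7, 0.4, 6.1]
finger_gap: 29.3
```

```bash
python3 st.py
```

```text
t 26.85 p [ 588.34 -129.37   28.41] yaw 82.6 down-tilt rotvec deg [0.09 0.25 0.  ] F [-2.7  0.4  6.1] M [0.22 0.35 0.01] gap 29.3 q [-0.28  0.63  1.53 -0.    0.98 -1.72]
```

Emit:
{"fn": "jog_arm", "kwargs": {
  "moves": [
    [[0, 0, 0, 0, 0, 0], [0, 0, 0, 0, 0, 0]]
  ],
  "squeeze": 4
}}

```text
clock: 27.05
eef_pos: [588.3, -129.4, 28.3]
eef_rot: [-1.799, 1.566, -0.357]
wrist_force: [-0.1, 0.1, -0.7]
finger_gap: 29.8
```

Emit:
{"fn": "jog_arm", "kwargs": {
  "moves": [
    [[0, 0, 0, 0, 0, 0], [0, 0, 0, 0, 0, 0], [0, 0, 0, 0, 0, 0], [0, 0, 1, 0, 0, 0], [0, 0, 5, 0, 0, 0]]
  ],
  "gripper": -0.08
}}

```text
clock: 27.55
eef_pos: [588.0, -129.3, 34.0]
eef_rot: [-1.814, 1.567, -0.372]
wrist_force: [0.0, 0.8, 0.8]
finger_gap: 43.1
```

Emit:
{"fn": "jog_arm", "kwargs": {
  "moves": [
    [[0, 0, 15, 0, 0, 0], [0, 0, 30, 0, 0, 0], [0, 0, 40, 0, 0, 0], [-20, 0, 40, 0, 0, 0], [-45, 0, 20, 0, 0, 0]]
  ]
}}

```text
clock: 28.05
eef_pos: [522.5, -128.7, 186.0]
eef_rot: [-1.906, 1.568, -0.462]
wrist_force: [-0.1, -0.4, 0.9]
finger_gap: 43.5
```

Emit:
{"fn": "jog_arm", "kwargs": {
  "moves": [
    [[-45, 0, 0, 0, 0, 0], [-45, 0, 0, 0, 0, 0], [-25, 0, 0, 0, 0, 0], [0, 0, 0, 0, 0, 0]]
  ]
}}

```text
clock: 28.45
eef_pos: [401.4, -128.5, 194.3]
eef_rot: [-1.84, 1.556, -0.397]
wrist_force: [1.4, -0.1, -0.3]
finger_gap: 43.0
```

```bash
python3 st.py
python3 - <<'E'
from h import *
im,d=manip.camera('side'); t,dt=manip.camera('top')
X,uv=cloud('side',d,(205,215,330,345)); hsv=cv2.cvtColor(im,40)
g=[(60<2*hsv[v,u,0]) and (2*hsv[v,u,0]<200) and hsv[v,u,1]>80 for u,v in uv]; G=X[np.array(g)]; print('green',len(G),G.mean(0).round(1) if len(G) else '')
for nm,c,r in(('spec',(588.3,-129.4),17),('cap',(578.5,-217),30)):
    m=(np.hypot(X[:,0]-c[0],X[:,1]-c[1])<r)&(X[:,2]>14); print(nm,m.sum(),X[m].mean(0).round(1),np.percentile(X[m,2],[50,90]).round(1))
a=cv2.resize(im[150:350,200:360],(480,600)); b=cv2.resize(t[140:310,170:420],(320,218)); a=np.hstack([a,cv2.copyMakeBorder(b,0,382,0,0,0)]); cv2.imwrite('pics/s6.png',a)
E
```

```text
t 28.45 p [ 401.38 -128.5   194.31] yaw 82.7 down-tilt rotvec deg [0.33 0.78 0.  ] F [ 1.4 -0.1 -0.3] M [ 0.08 -0.14  0.02] gap 43.0 q [-0.4   0.03  1.91 -0.    1.19 -1.84]
green 21 [ 596.1 -131.2   22.4]
spec 160 [ 589.8 -131.6   21.9] [22.1 24. ]
cap 489 [ 580.8 -220.1   25.4] [25.9 27.7]<stdin>:4: RuntimeWarning: overflow encountered in scalar multiply
```

View pics/s6.png

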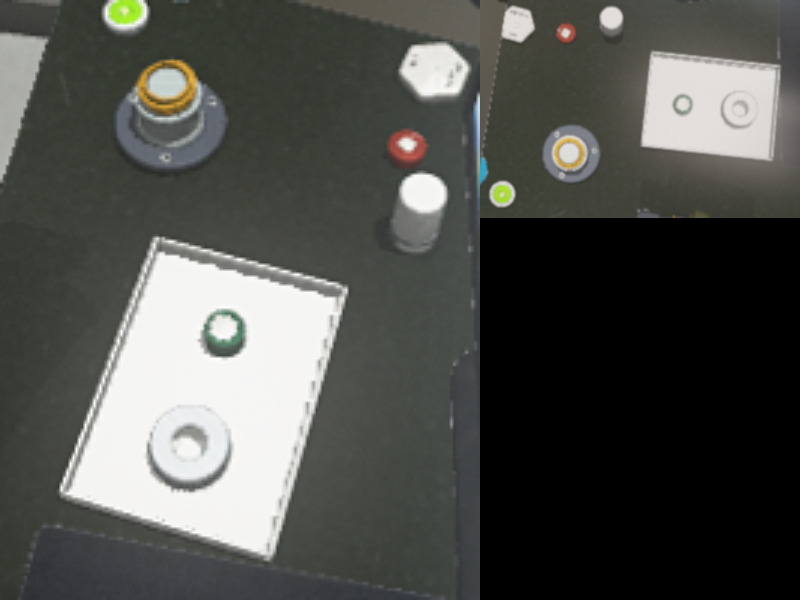

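The last picture shows the specimen at (224,332), star face up, and the cap at (190,446), mouth down, both flat in the tray. The holder is empty and the other items haven't moved. I'm handing the job in.

```bash
python3 -c "
from cell import manip
print(manip.sign_off())"
```

```text
the job is handed in; nothing more can be done
None
```

The job is done and handed in at about 28.5 s of the 72 s allowed; the sign-off reported no verdict.

- **Unscrewing:** I unscrewed the cap in two turning grips, about 440° in all. The highest wrist reading while turning was about 3 N (limit on the cap 25 N), though I read it only between moves.
- **Cap off:** I felt the cap come free when it lifted 2.6 mm without resistance, and kept hold of it throughout. I then set it mouth down in the tray with about 7 N of contact.
- **Specimen:** I lifted it straight out of the neck and set it down about 88 mm from the cap with about 6 N of contact.

**Last checks:**
- **Final pictures:** they show the cap mouth down and the specimen polished face up. The holder is empty and the hex block, red mount, canister and level look unmoved. The arm is clear of everything.
- **Depth heights:** the tops read about 22 mm for the specimen (21 expected) and 26 mm for the cap (25.5 expected), so both lie flat.
- **Disagreements:** the two cameras differed by about 3 to 4 mm on the cap's position at the start, so I centred on it by touch. The wrist showed only 1 to 2 N, not a clear 4 to 5 N, as the cap came free.

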